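# Fit the top die on the glass bead press

## Robot

A 6-joint arm with a two-finger parallel gripper is mounted at the origin on the work surface. World frame = base frame: x ahead of the robot, y to its left, z up, the work surface at z = 0. Lengths are in m, angles in rad, forces in N, time in s.
With the tool pointing down it reaches from about 0.4 to 0.825 m from the base axis. Payload 7 kg.
Tool frame: the origin (TCP) lies between the finger pads; the fingertips stand 8 mm ahead of it and the grasp point (between the pads) lies 11 mm behind it (arm.finger_overhang is the distance from the TCP to the fingertips, in m); z points along the fingers, y is the line along which they close (so a half turn about z gives the same grasp; the last joint's range is limited). The gripper opens to 88 mm and grips with 3 to 60 N. Pads are 19 mm wide; open, the fingers measure 130 mm over their backs; the gripper's body (78 mm by 193 mm) begins 47 mm behind the grasp point.
Start: joints at [-1.036, 0.359, 0.012, 0, -1.224, -0.288], TCP at [0.165, -0.655, 0.235] pointing down, gripper open.
Joint ranges: [-3.07, 3.07], [-1.43, 2.12], [-1.02, 1.25], [-3.03, 1.67], [-3.05, -0], [-3.03, 3.03]. Speed limits (rad/s): [2.39, 2.39, 3.01, 3.14, 3.14, 3.14].

## Interface

Orientations are given as [roll, pitch, yaw] about the fixed x, y, z axes, in that order (R = Rz(yaw) Ry(pitch) Rx(roll)).
In Python, from station import arm gives the robot as it stands.
- The arm moves only by the tool move_arm, never from a script. Its argument "rows" is text: rows parted by semicolons, each of 7 numbers parted by spaces: the turn, a rotation vector about the tool's x, y, z in degrees, then the shift along the tool's x, y, z in m, then the finger opening in m, from 0 to 0.0876. A call has 1 to 8 rows; each row shifts and turns the commanded pose from where the row before left it, along the tool's axes as they then stand; what a row does not reach is not made up. A row lasts 1/8 s, in which the tool goes at most 62.5 mm and 10.7 degrees, less where a joint would pass 70% of its speed; a pose out of reach is approached as far as the arm can. A call is refused whole if a number of a shift passes 0.0625 or a number of a turn 10.7, either way. A call with a gripper value outside its range is refused whole. The fingers move at their own pace and stop on an object; "squeeze" is the grip in N (left out, the last holds). Time passes only in rows, so rows that do not move let the fingers close. It gives the time, the measured TCP pose, the force, the opening and the grip force at its end, in the units of the state.
- arm.get_state(): the state, without advancing time (a new reading comes with each control period).
- arm.grab_frame(name): name is "scene" or "side" or "wrist"; returns (picture, depth): 420x560x3 uint8, blue, green, red; 420x560 float32, m along the optical axis (not along the pixel's ray), 0 where there is no reading.
- arm.camera_model(name): a dict with "mtx" (3x3 intrinsics, pixels), "camera_from_world" (4x4, takes a point from world to camera coordinates); the wrist camera has in their place "mount" (4x4, takes a point from camera to tool coordinates, whose origin is the TCP and whose axes are the flange's). Camera axes: x right, y down, z forward; pixel columns grow to the right and rows downward; lengths in m; the calibration is good to about 2 mm. A picture is of the moment at which its call begins: read the wrist's pose just before it. camera_model takes no time and is no camera call.
- arm.job_done(): hands the job in; it is judged then, once.
The state is a dict: "t": time; "q": joint angles; "qd": joint speeds; "joint_efforts": joint torques, N m; "eef_pos": TCP position; "ee_rot": TCP orientation; "force": force on the tool from outside, world axes, zero at the start; "moment": the same for the moment, N m; "width": finger opening in m; "gripper_force": force on a finger pad.
Only numpy, scipy, OpenCV 4.12 (cv2) and the standard library are available. Lean on these libraries where they do the work, as an engineer would, in place of code of your own. Each camera call takes 0.05 s, during which the arm holds its last target. There are 200 camera calls.

## Task

Pick up the brass top die by its wooden handle and work its drilled boss onto the press's tall guide rod by feel, easing it down square and without forcing it sideways, until it lies flat on the press bed to the clockwise side of the keeper. Then, with it flat on the bed, swing it counterclockwise (seen from above) about the rod until its tongue is under the keeper and against the stop, and let go. Do not drop the die, and leave the other things on the bench where they are.

Things in the scene. Friction and masses are not known exactly. Their poses are not given: they have to be found in the camera images.
- press: bead press bolted to the bench: dark steel base plate 200 (x) x 140 (y) x 20 mm high, origin at the centre of its underside, z up; its flat top is the bed, 20 mm above the origin. A guide rod rises near its -x end, a low steel keeper stands near its +x end; the rest of the bed is clear
- rod_foot (a point): where the steel guide rod leaves the bed (press x -70, y 0 mm). Rod: 12 mm thick, 120 mm tall, its flat top bevelled 1.5 mm all round. It leans 2.5 degrees, its tip 5 mm off its foot, in a direction that differs each time and is not reported (this point's axes are the press's). It sits in a rubber bush and gives sideways about 1 mm for each 8 N
- stop (a point): middle of the keeper's stop face (press x 56, y 12, z 24 mm), which looks to the press's -y. The post behind it (x 42 to 70, y 12 to 30 mm) carries an overhang (y -12 to 30 mm) from 11 to 19 mm above the bed. Open to -y, -x and +x: the tongue comes in from -y. Axes as the press's
- die: brass top die, 0.3 to 0.6 kg, standing on its flat underside. Origin on the axis of its bore at the underside, z up, x along the die. Boss 44 x 44 x 30 mm high round the origin, 14.5 mm through-bore; slab to x = 102 mm, 44 mm wide, 10 thick; tongue to x = 140 mm, 22 mm wide, 8 thick. Wooden handle at x = 60 mm: 30 mm along x, 24 along y, 16 to 102 mm above the underside. Home, its x is along the press's x
- handle (a point): where to grip the handle: its middle, 60 mm from the bore axis, 85 mm above the die's underside, 17 mm below the handle's top; grip across its 24 mm width (the die's y); its axes are the die's
- tongue (a point): middle of the die's tongue, 5 mm from its end, 135 mm from the bore axis, 4 mm above the underside
- jar: small open glass jar, 48 mm across, 60 mm high, origin at the centre of its underside; a bystander
- frit: lidded jar, 56 mm across, 70 mm high, origin at the centre of its underside; a bystander
Things that resemble listed ones, but are neither listed nor needed, are in the scene too. Of the things shaped like the die, the brass one is meant.

How it is judged:
On the way, in this order (a step that is already met when the one before it is completed fails the run):
1. the die is on the rod, its underside below the rod's tip by 30 mm or more and still 30 mm or more above the bed (x of die in the frame of press between -0.076 and -0.064 m and y of die in the frame of press between -0.006 and 0.006 m and z of die in the frame of press between 0.05 and 0.11 m), for 0.1 s.
2. the die is down flat on the bed (within 3 mm), on the rod, its tongue still clear of the keeper on the -y side (x of die in the frame of press between -0.076 and -0.064 m and y of die in the frame of press between -0.006 and 0.006 m and z of die in the frame of press between 0.017 and 0.023 m and angle between die's own z axis and vertical below 0.04 rad and y of tongue in the frame of press below -0.022 m), for 0.2 s.
At the end, for the whole second after the job is handed in: The die is on the rod, flat on the bed (underside within 3 mm of it, tilt under 0.04 rad), its bore within 6 mm of the rod's foot in x and y, its tongue under the keeper and within 5 mm of the stop, at rest and released (x of die in the frame of press between -0.076 and -0.064 m and y of die in the frame of press between -0.006 and 0.006 m and z of die in the frame of press between 0.017 and 0.023 m and angle between die's own z axis and vertical below 0.04 rad and y of tongue in the frame of press between -0.004 and 0.006 m and x of tongue in the frame of press above 0.05 m and linear speed of die below 0.01 m/s); the robot touches nothing.
It fails at once if the die, above the bed by 6 mm or more, is pressed on the press (its rod or keeper) with more than 25 N (z of die in the frame of press above 0.026 m and contact force between die and press above 25 N).
It fails at once if the die presses on the press anywhere with more than 60 N (contact force between die and press above 60 N).
It fails at once if the die, on the rod, is tipped by more than 0.08 rad (4.6 degrees) (x of die in the frame of press between -0.076 and -0.064 m and y of die in the frame of press between -0.006 and 0.006 m and z of die in the frame of press below 0.12 m and angle between die's own z axis and vertical above 0.08 rad).
It fails at once if the die is let fall (faster than 0.25 m/s with no finger on it) (linear speed of die above 0.25 m/s and contact force between the fingers and die below 0.1 N).
It fails at once if a bystander is moved by more than 30 mm (distance of any of jar, frit from where it was at the start of the episode above 0.03 m).
It also fails if it takes over 72 s, if anything falls off the work surface, if the arm or the gripper's body presses on something with over 40 N, if the wrist force passes 120 N, or if a joint passes its speed limit or range.

## Working session

There is one attempt and no reset: what is moved stays moved. The work goes in short steps, Python scripts to look and compute and a tool call to move; the robot and the scene stay as the last step left them, time stands still between calls to the robot, and variables do not carry over. Pictures are saved under pics/ and viewed, at most 10 in all, crops included, and the job is handed in when it is done.

Besides the shell and the picture viewer there is one more tool, called after "Request:" by a JSON object that holds its "api" and its "payload", one argument or row to a line. move_arm: Moves the arm, as the interface text tells. Its arguments: {"type":"object","properties":{"rows":{"type":"string"},"squeeze":{"type":"number"}},"required":["rows"]}

```bash
mkdir -p pics; ls
cat > h.py <<'E'
import numpy as np, cv2
from station import arm
def cast(cam,u,v,z):
    m=arm.camera_model(cam); T=np.linalg.inv(m["camera_from_world"]); d=T[:3,:3]@np.linalg.inv(m["mtx"])@[u,v,1]
    o=T[:3,3]; return o+d*(z-o[2])/d[2]
def proj(cam,p):
    m=arm.camera_model(cam); c=m["camera_from_world"]@np.r_[p,1]; q=m["mtx"]@c[:3]; return q[:2]/q[2]
def cloud(cam,dep):
    m=arm.camera_model(cam); T=np.linalg.inv(m["camera_from_world"]); v,u=np.indices(dep.shape)
    P=np.stack([u,v,np.ones_like(u)],-1)@np.linalg.inv(m["mtx"]).T*dep[...,None]
    return P@T[:3,:3].T+T[:3,3]
E
python3 - <<'E'
from h import *
for n in ("scene","side"):
    i,d=arm.grab_frame(n); cv2.imwrite(f"pics/{n}0.png",i); np.save(f"{n}0.npy",d); print(n,arm.camera_model(n))
s=arm.get_state(); print(s)
E
```

```text
pics
scene {'mtx': array([[513.4511228 ,   0.        , 263.23688239],
       [  0.        , 513.4511228 , 205.67885543],
       [  0.        ,   0.        ,   1.        ]]), 'camera_from_world': array([[ 7.82206577e-01,  6.23018365e-01, -9.93862381e-04,
        -3.93320944e-01],
       [ 3.41435045e-01, -4.30008801e-01, -8.35771824e-01,
        -8.94314941e-02],
       [-5.21128565e-01,  6.53406878e-01, -5.49076015e-01,
         1.89077930e+00],
       [ 0.00000000e+00,  0.00000000e+00,  0.00000000e+00,
         1.00000000e+00]])}
side {'mtx': array([[513.82725828,   0.        , 285.96096736],
       [  0.        , 513.82725828, 211.69045884],
       [  0.        ,   0.        ,   1.        ]]), 'camera_from_world': array([[-0.78433837, -0.62030659, -0.00575011,  0.40156068],
       [-0.38486737,  0.49386829, -0.77972509,  0.23567658],
       [ 0.48650841, -0.60935527, -0.62609561,  1.10323089],
       [ 0.        ,  0.        ,  0.        ,  1.        ]])}
{'t': 0.1, 'q': array([-1.03588056e+00,  3.59302583e-01,  1.11573078e-02, -3.11027295e-04,
       -1.22408665e+00, -2.88082089e-01]), 'qd': array([ 0.00095819, -0.00203515,  0.00133014,  0.00182832,  0.00216456,
       -0.0006878 ]), 'joint_efforts': array([ 1.83101965e-03, -5.84164381e+01,  2.93755603e+01,  7.01540351e+00,
        1.01729447e-02, -6.21531558e-05]), 'eef_pos': array([ 0.16478899, -0.65414314,  0.23372708]), 'ee_rot': array([ 3.14013314e+00, -1.27556944e-04, -2.89486478e+00]), 'force': array([-0.67649569,  0.57846558, -0.60040542]), 'moment': array([-0.06538361,  0.03422188,  0.00647278]), 'gripper_force': 0.0, 'width': 0.08766091386693821}
```

View pics/scene0.png

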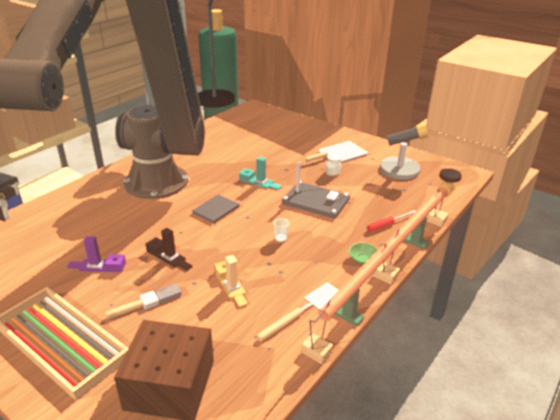

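View pics/side0.png

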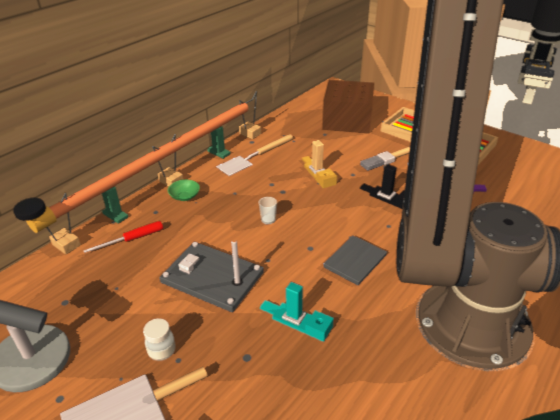

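Scene view: the press is at (316,199) with its rod at (297,178). The jar is at (281,230) and the frit at (334,165). Four things are die-shaped: purple (95,258), black (168,248), teal (260,175) and yellow (232,278). The yellow one fits, having a brass body and a wooden handle. I'll confirm it in a crop and measure it.

Run:
```python
from h import *
S=cv2.imread("pics/scene0.png"); D=cv2.imread("pics/side0.png")
a=cv2.resize(S[245:315,200:270],(400,400),interpolation=cv2.INTER_CUBIC)
b=cv2.resize(D[130:200,285:355],(400,400),interpolation=cv2.INTER_CUBIC)
cv2.imwrite("pics/crop1.png",np.hstack([a,b]))
a=cv2.resize(S[150:230,270:370],(400,320),interpolation=cv2.INTER_CUBIC)
b=cv2.resize(D[230:320,150:275],(400,288),interpolation=cv2.INTER_CUBIC)
cv2.imwrite("pics/crop2.png",np.vstack([a,b]))
for n,I,(u0,u1,v0,v1) in (("scene",S,(205,255,250,312)),("side",D,(295,345,135,192))):
    d=np.load(n+"0.npy"); P=cloud(n,d); hsv=cv2.cvtColor(I,cv2.COLOR_BGR2HSV)
    R=np.zeros(d.shape,bool); R[v0:v1,u0:u1]=1
    print(n,"bench z",np.median(P[R&(d>0)][:,2]))
    m=R&(d>0)&(P[...,2]>0.006)
    q=P[m]; h=hsv[m]
    for lo,hi in ((.007,.013),(.026,.034),(.04,.098),(.098,.106)):
        k=(q[:,2]>lo)&(q[:,2]<hi); 
        if k.sum()>3: print(lo,hi,k.sum(),q[k].mean(0).round(4),q[k].min(0).round(3),q[k].max(0).round(3),np.median(h[k],0), cv2.minAreaRect(q[k][:,:2].astype(np.float32)*1000))
```

```text
scene bench z 0.001120530049668278
0.007 0.013 234 [ 0.6188 -0.271   0.0099] [ 0.52  -0.318  0.007] [ 0.672 -0.229  0.013] [ 22. 122. 255.] ((598.2774658203125, -266.6450500488281), (72.36172485351562, 164.41311645507812), 79.23761749267578)
0.026 0.034 115 [ 0.5497 -0.2414  0.0297] [ 0.516 -0.274  0.026] [ 0.612 -0.21   0.034] [ 23. 128. 254.] ((564.633056640625, -247.47869873046875), (33.09685134887695, 99.91139221191406), 61.03801345825195)
0.04 0.098 184 [ 0.6051 -0.2636  0.0682] [ 0.58  -0.274  0.04 ] [ 0.617 -0.249  0.098] [ 14. 129. 225.] ((600.2515869140625, -264.3133544921875), (36.65152359008789, 23.669523239135742), 14.531624794006348)
0.098 0.106 73 [ 0.5993 -0.2581  0.1014] [ 0.582 -0.274  0.098] [ 0.616 -0.241  0.106] [ 27.  77. 255.] ((598.7828369140625, -258.2396240234375), (24.939268112182617, 35.58652877807617), 63.851619720458984)
side bench z 0.0021039287026474174
0.007 0.013 131 [ 0.6087 -0.2493  0.01  ] [ 0.515 -0.387  0.007] [ 0.747 -0.195  0.013] [ 18. 189. 210.] ((654.1805419921875, -270.1943664550781), (92.65223693847656, 282.994384765625), 56.37343978881836)
0.026 0.034 174 [ 0.551  -0.2283  0.0304] [ 0.514 -0.261  0.026] [ 0.615 -0.196  0.034] [ 18.  190.  225.5] ((563.1043090820312, -237.85032653808594), (46.15855407714844, 101.32447052001953), 57.822654724121094)
0.04 0.098 189 [ 0.5919 -0.246   0.0689] [ 0.579 -0.262  0.04 ] [ 0.617 -0.232  0.098] [ 15. 147. 221.] ((596.7296752929688, -253.09637451171875), (27.68572425842285, 36.25627899169922), 62.506526947021484)
0.098 0.106 52 [ 0.5964 -0.2513  0.1018] [ 0.581 -0.265  0.098] [ 0.614 -0.238  0.106] [ 18. 139. 243.] ((597.0851440429688, -250.91677856445312), (24.168731689453125, 32.245635986328125), 66.1436538696289)
```

View pics/crop1.png

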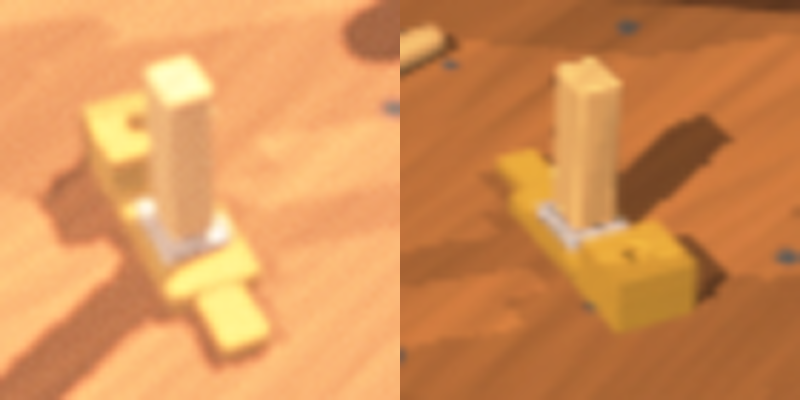

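View pics/crop2.png

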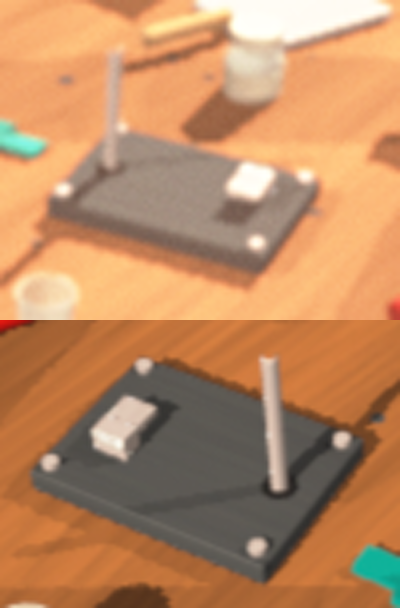

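The crop confirms the yellow die is brass with a pale wooden handle: boss at scene (219,266), handle top at (231,259), tongue at (241,301). The keeper is on the press's far end, at scene (332,196). Next I'll measure the press, the rod and the die's axis.

Run:
```python
from h import *
def tri(us,ud):
    A=[];b=[]
    o=[];dd=[]
    for n,(u,v) in (("scene",us),("side",ud)):
        p=cast(n,u,v,0.);q=cast(n,u,v,.2);d=(q-p)/np.linalg.norm(q-p);M=np.eye(3)-np.outer(d,d);A.append(M);b.append(M@p)
    x=np.linalg.solve(sum(A),sum(b)); return x.round(4),[np.linalg.norm(M@x-c).round(4) for M,c in zip(A,b)]
print("tip",tri((298.75,162.5),(233.75,241.9))); print("foot",tri((297.5,192),(237.2,282.5)))
print("handle top",tri((231,259.5),(317.5,143)))
# bolts: crop px -> full
f=lambda c:(270+c[0]/4,150+c[1]/4); g=lambda c:(150+c[0]/3.2,230+(c[1]-320)/3.2)
for c in ((63,188),(122,128),(305,176),(257,242)): print("bolt scene",cast("scene",*f(c),.023).round(4))
for c in ((144,366),(51,461),(257,547),(342,439)): print("bolt side",cast("side",*g(c),.023).round(4))
for n,(u0,u1,v0,v1) in (("scene",(278,355,178,222)),("side",(155,270,238,315))):
    I=cv2.imread(f"pics/{n}0.png"); d=np.load(n+"0.npy"); P=cloud(n,d); h=cv2.cvtColor(I,cv2.COLOR_BGR2HSV)
    R=np.zeros(d.shape,bool); R[v0:v1,u0:u1]=1
    m=R&(h[...,1]<90)&(h[...,2]<150)&(P[...,2]>.014)&(P[...,2]<.026)
    m=cv2.morphologyEx(m.astype(np.uint8),cv2.MORPH_OPEN,np.ones((3,3)))>0
    v,u=np.nonzero(m); q=np.array([cast(n,a,b,.02)[:2] for a,b in zip(u,v)])*1000
    print(n,cv2.minAreaRect(q.astype(np.float32)))
    R=np.zeros(d.shape,bool); R[v0:v1,u0:u1]=1
    k=R&(P[...,2]>.034)&(P[...,2]<.045)&(h[...,2]>150); print("keeper",P[k].mean(0) if k.any() else 0,k.sum())
m=arm.camera_model("wrist"); print(m["mtx"],m["mount"])
# jar/frit positions
print("jar",cast("scene",281,224,.06),"side",cast("side",268,203,.06)); print("frit",cast("scene",334,160,.07),cast("side",158,327,.07))
```

```text
tip (array([0.4682, 0.235 , 0.1369]), [np.float64(0.0002), np.float64(0.0002)])
foot (array([0.465 , 0.2393, 0.017 ]), [np.float64(0.0004), np.float64(0.0004)])
handle top (array([ 0.5983, -0.2568,  0.0994]), [np.float64(0.0003), np.float64(0.0003)])
bolt scene [0.458 0.18  0.023]
bolt scene [0.4396 0.2938 0.023 ]
bolt scene [0.6101 0.3255 0.023 ]
bolt scene [0.6321 0.2124 0.023 ]
bolt side [0.6293 0.2125 0.023 ]
bolt side [0.6083 0.3249 0.023 ]
bolt side [0.4351 0.2928 0.023 ]
bolt side [0.4574 0.1785 0.023 ]
scene ((528.4761962890625, 225.71180725097656), (156.0363006591797, 56.19686508178711), 27.07420539855957)
keeper [0.5715353  0.2641133  0.03903531] 77Traceback (most recent call last):
  File "<stdin>", line 19, in <module>
  File "h.py", line 4, in cast
    m=arm.camera_model(cam); T=np.linalg.inv(m["camera_from_world"]); d=T[:3,:3]@np.linalg.inv(m["mtx"])@[u,v,1]
ValueError: time passes only in moves, steps and waits
```

```bash
cat >> h.py <<'E'
from scipy.spatial.transform import Rotation as Ro
def go(xyz,yaw,n):
    "per-row turn (deg) and shifts for n equal rows from the measured pose to a tool-down pose"
    s=arm.get_state(); p=s["eef_pos"].copy(); R=Ro.from_euler("xyz",s["ee_rot"])
    W=Ro.from_euler("xyz",[np.pi,0,yaw]); dr=(R.inv()*W).as_rotvec()/n; dp=(np.array(xyz)-p)/n
    print("from",p.round(4),s["ee_rot"].round(4)); 
    for i in range(n):   # try shift in frame before the turn
        print(np.degrees(dr).round(2),R.inv().apply(dp).round(4)); R=R*Ro.from_rotvec(dr)
E
python3 - <<'E'
from h import *
m=arm.camera_model("wrist"); print(m["mtx"],m["mount"].round(4))
f=lambda c:(200+c[0]/5.714,245+c[1]/5.714); g=lambda c:(285+(c[0]-400)/5.714,130+c[1]/5.714)
b1=cast("scene",*f((138,122)),.03); b2=cast("side",*g((630,255)),.03); t1=cast("scene",*f((252,353)),.0); t2=cast("side",*g((516,155)),.008)
h1=cast("scene",*f((180,80)),.102);h2=cast("side",*g((591,77)),.102)
print("bore",b1,b2,"tongue",t1,t2,"handle",h1,h2); 
for b,h in ((b1,h1),(b2,h2)): d=h-b; print(np.degrees(np.arctan2(d[1],d[0])),np.hypot(d[0],d[1]))
h=(h1+h2)/2
go([h[0],h[1],.235],np.radians(-27-180),10)
E
```

```text
[[325.98264114   0.         281.79916239]
 [  0.         325.98264114 211.95667222]
 [  0.           0.           1.        ]] [[-8.000e-04 -9.667e-01 -2.558e-01  6.890e-02]
 [ 1.000e+00 -6.000e-04 -5.000e-04 -1.000e-04]
 [ 3.000e-04 -2.558e-01  9.667e-01 -1.496e-01]
 [ 0.000e+00  0.000e+00  0.000e+00  1.000e+00]]
bore [ 0.54523439 -0.22918256  0.03      ] [ 0.54349086 -0.22317251  0.03      ] tongue [ 0.67163068 -0.29265032  0.        ] [ 0.66475231 -0.29024691  0.008     ] handle [ 0.60033854 -0.25660535  0.102     ] [ 0.59202576 -0.25308232  0.102     ]
-26.4574134884111 0.06155059827405248
-31.643598891914266 0.05701081877378378
from [ 0.1648 -0.6541  0.2337] [ 3.1401e+00 -1.0000e-04 -2.8949e+00]
[ 0.01 -0.    4.11] [-0.0516  0.0282 -0.0001]
[ 0.01 -0.    4.11] [-0.0494  0.0318 -0.0001]
[ 0.01 -0.    4.11] [-0.047   0.0353 -0.0001]
[ 0.01 -0.    4.11] [-0.0444  0.0386 -0.0001]
[ 0.01 -0.    4.11] [-0.0415  0.0416 -0.0001]
[ 0.01 -0.    4.11] [-0.0384  0.0445 -0.0001]
[ 0.01 -0.    4.11] [-0.0351  0.0472 -0.0001]
[ 0.01 -0.    4.11] [-0.0316  0.0495 -0.0001]
[ 0.01 -0.    4.11] [-0.028   0.0517 -0.0001]
[ 0.01 -0.    4.11] [-0.0242  0.0536 -0.0001]
```

Request:
{"api": "move_arm", "payload": {
  "rows": "0 0 4.1 -0.0516 0.0282 0 0.087; 0 0 4.1 -0.0494 0.0318 0 0.087; 0 0 4.1 -0.047 0.0353 0 0.087; 0 0 4.1 -0.0444 0.0386 0 0.087; 0 0 4.1 -0.0415 0.0416 0 0.087; 0 0 4.1 -0.0384 0.0445 0 0.087; 0 0 4.1 -0.0351 0.0472 0 0.087; 0 0 4.1 -0.0316 0.0495 0 0.087"
}}

```text
t: 1.1
eef_pos: [0.5107, -0.3331, 0.2344]
ee_rot: [3.142, -0.0, 2.814]
force: [0.5, -1.3, -0.7]
width: 0.087
gripper_force: 0.0
```

Request:
{"api": "move_arm", "payload": {
  "rows": "0 0 4.1 -0.028 0.0517 0 0.087; 0 0 4.1 -0.0242 0.0536 0 0.087; 0 0 0 0 0 0 0.087; 0 0 0 0 0 0 0.087; 0 0 0 0 0 0 0.087"
}}

```text
t: 1.72
eef_pos: [0.595, -0.2554, 0.2345]
ee_rot: [-3.141, -0.0, 2.672]
force: [-0.3, -0.5, -0.5]
width: 0.087
gripper_force: 0.0
```

```bash
cat >> h.py <<'E'
def wT(s):
    T=np.eye(4); T[:3,:3]=Ro.from_euler("xyz",s["ee_rot"]).as_matrix(); T[:3,3]=s["eef_pos"]
    return T@arm.camera_model("wrist")["mount"]
def wcast(T,u,v,z):
    d=T[:3,:3]@np.linalg.inv(arm.camera_model("wrist")["mtx"])@[u,v,1]; return T[:3,3]+d*(z-T[2,3])/d[2]
def wproj(T,p):
    c=np.linalg.inv(T)@np.r_[p,1]; q=arm.camera_model("wrist")["mtx"]@c[:3]; return q[:2]/q[2]
def wcloud(T,dep):
    v,u=np.indices(dep.shape); P=np.stack([u,v,np.ones_like(u)],-1)@np.linalg.inv(arm.camera_model("wrist")["mtx"]).T*dep[...,None]
    return P@T[:3,:3].T+T[:3,3]
E
python3 - <<'E'
from h import *
s=arm.get_state(); i,d=arm.grab_frame("wrist"); cv2.imwrite("pics/w1.png",i); np.savez("w1.npz",d=d,T=wT(s)); T=wT(s)
print(s["eef_pos"],s["ee_rot"],s["force"])
P=wcloud(T,d); h=cv2.cvtColor(i,cv2.COLOR_BGR2HSV)
near=(abs(P[...,0]-.59)<.12)&(abs(P[...,1]+.25)<.12)&(d>0)
for lo,hi in ((.004,.013),(.026,.034),(.098,.106)):
    m=near&(P[...,2]>lo)&(P[...,2]<hi); q=P[m]
    print(lo,m.sum(),q.mean(0).round(4),cv2.minAreaRect(q[:,:2].astype(np.float32)*1000))
E
```

```text
[ 0.5950257  -0.25538297  0.23454267] [-3.14144474e+00 -3.06018468e-04  2.67206414e+00] [-0.32503665 -0.49024626 -0.49218952]
0.004 1675 [ 0.6022 -0.2671  0.0087] ((577.2924194335938, -311.706787109375), (162.72813415527344, 143.2900390625), 63.07334899902344)
0.026 1613 [ 0.5438 -0.2279  0.0293] ((554.5018920898438, -233.27166748046875), (44.016822814941406, 66.9654541015625), 62.88325119018555)
0.098 832 [ 0.5962 -0.2548  0.1011] ((596.7586669921875, -255.0684814453125), (22.754236221313477, 29.908296585083008), 63.57671356201172)
```

View pics/w1.png

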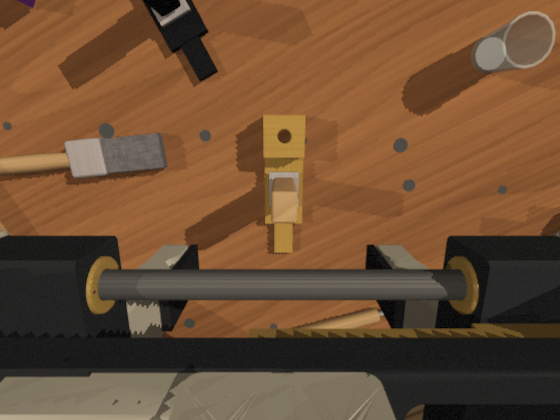

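The wrist view shows the brass die lined up with the tool: bore at (284,136), handle top at (284,205), jar at (510,48). The handle centre is (0.5967,-0.255) and the die yaw is about -27°, so I'll descend and grip.

Request:
{"api": "move_arm", "payload": {
  "rows": "0 0 0 -0.0013 0.0011 0.04 0.087; 0 0 0 0 0 0.04 0.087; 0 0 0 0 0 0.04 0.087; 0 0 0 0 0 0.025 0.087; 0 0 0 0 0 0.0155 0.087; 0 0 0 0 0 0 0.087; 0 0 0 0 0 0 0.05; 0 0 0 0 0 0 0.03",
  "squeeze": 30
}}

```text
t: 2.78
eef_pos: [0.5982, -0.2545, 0.0754]
ee_rot: [3.141, 0.002, 2.673]
force: [0.5, -0.6, 0.1]
width: 0.0721
gripper_force: 0.0
```

Request:
{"api": "move_arm", "payload": {
  "rows": "0 0 0 0 0 0 0.015; 0 0 0 0 0 0 0.01; 0 0 0 0 0 0 0.005; 0 0 0 0 0 0 0; 0 0 0 0 0 0 0; 0 0 0 0 0 0 0",
  "squeeze": 55
}}

```text
t: 3.52
eef_pos: [0.5974, -0.2543, 0.074]
ee_rot: [-3.142, -0.0, 2.673]
force: [-0.3, -0.9, 0.8]
width: 0.0238
gripper_force: 55.0
```

Run:
```python
from h import *
s=arm.get_state(); print(s["eef_pos"],s["ee_rot"],s["force"],s["width"],s["gripper_force"])
i,d=arm.grab_frame("wrist"); T=wT(s); cv2.imwrite("pics/w2.png",i); np.savez("w2.npz",d=d,T=T)
z=np.load("w1.npz"); b=wcast(z["T"],284.5,136,.03); print("bore w1",b)
R=Ro.from_euler("xyz",s["ee_rot"]); print("in tool",R.inv().apply(b-s["eef_pos"]), "px",wproj(T,b))
P=wcloud(T,d); m=(P[...,2]>.026)&(P[...,2]<.034)&(np.hypot(P[...,0]-.545,P[...,1]+.228)<.04)&(d>0); q=P[m][:,:2].astype(np.float32)*1000
print(m.sum(),cv2.minAreaRect(q))
```

```text
[ 0.59735533 -0.25432046  0.07396449] [-3.14153315e+00 -1.81295029e-04  2.67271980e+00] [-0.2937193  -0.88847238  0.77196897] 0.023756344477464896 54.97766733169556
bore w1 [ 0.54426034 -0.22679361  0.03      ]
in tool [0.05979577 0.0005661  0.0439753 ] px [283.32955842 141.55042543]
5325 ((543.6414794921875, -227.61155700683594), (44.12725067138672, 43.598731994628906), 63.073890686035156)
```

Request:
{"api": "move_arm", "payload": {
  "rows": "0 0 0 0 0 -0.01 0; 0 0 0 0 0 -0.025 0; 0 0 0 0 0 -0.04 0; 0 0 0 0 0 -0.04 0; 0 0 0 0 0 -0.03 0; 0 0 0 0 0 -0.01 0; 0 0 0 0 0 0 0; 0 0 0 0 0 0 0"
}}

```text
t: 4.58
eef_pos: [0.5965, -0.2539, 0.2271]
ee_rot: [-3.141, -0.003, 2.673]
force: [0.2, 0.9, -5.2]
width: 0.0239
gripper_force: 55.0
```

Run:
```python
from h import *
s=arm.get_state(); print(s["eef_pos"],s["ee_rot"],s["force"],s["moment"],s["width"])
go([.5963,.2138,.230],np.radians(170.6),12)
i,d=arm.grab_frame("wrist"); T=wT(s); P=wcloud(T,d); tz=s["eef_pos"]
c=tz+Ro.from_euler("xyz",s["ee_rot"]).apply([.06,0,.044])
m=(d>0)&(abs(P[...,2]-c[2])<.006)&(np.hypot(P[...,0]-c[0],P[...,1]-c[1])<.045); q=P[m]
print(m.sum(),"top z",c[2],cv2.minAreaRect(q[:,:2].astype(np.float32)*1000),c); A=np.c_[q[:,:2],np.ones(len(q))]; print("tilt",np.linalg.lstsq(A,q[:,2],rcond=None)[0])
cv2.imwrite("pics/w3.png",i)
```

```text
[ 0.5965492  -0.25391962  0.22710328] [-3.14115508e+00 -2.99159559e-03  2.67258263e+00] [ 0.16075891  0.85746783 -5.22812355] [-0.1222928  -0.08236104  0.01316153] 0.02394780723694103
from [ 0.5965 -0.2539  0.2271] [-3.1412e+00 -3.0000e-03  2.6726e+00]
[ 0.   -0.01 -1.46] [ 0.0176  0.0348 -0.0002]
[ 0.   -0.01 -1.46] [ 0.0167  0.0352 -0.0002]
[ 0.   -0.01 -1.46] [ 0.0158  0.0356 -0.0002]
[ 0.   -0.01 -1.46] [ 0.0149  0.036  -0.0002]
[ 0.   -0.01 -1.46] [ 0.014   0.0364 -0.0002]
[ 0.   -0.01 -1.46] [ 0.0131  0.0367 -0.0002]
[ 0.   -0.01 -1.46] [ 0.0122  0.037  -0.0002]
[ 0.   -0.01 -1.46] [ 0.0112  0.0373 -0.0002]
[ 0.   -0.01 -1.46] [ 0.0103  0.0376 -0.0002]
[ 0.   -0.01 -1.46] [ 0.0093  0.0379 -0.0002]
[ 0.   -0.01 -1.46] [ 0.0083  0.0381 -0.0002]
[ 0.   -0.01 -1.46] [ 0.0074  0.0383 -0.0002]
5341 top z 0.18328297401287175 ((553.0464477539062, -232.35589599609375), (44.1301155090332, 66.77001953125), 62.96925354003906) [ 0.54290235 -0.22675721  0.18328297]
tilt [-0.00222827  0.00022584  0.18388814]
```

Request:
{"api": "move_arm", "payload": {
  "rows": "0 0 -1.46 0.0176 0.0348 -0.0005 0; 0 0 -1.46 0.0167 0.0352 -0.0005 0; 0 0 -1.46 0.0158 0.0356 -0.0005 0; 0 0 -1.46 0.0149 0.036 -0.0005 0; 0 0 -1.46 0.014 0.0364 -0.0005 0; 0 0 -1.46 0.0131 0.0367 -0.0005 0; 0 0 -1.46 0.0122 0.037 0 0; 0 0 -1.46 0.0112 0.0373 0 0"
}}

```text
t: 5.62
eef_pos: [0.5967, 0.0586, 0.2308]
ee_rot: [-3.141, -0.002, 2.877]
force: [0.6, 0.7, -5.0]
width: 0.0242
gripper_force: 55.0
```

Request:
{"api": "move_arm", "payload": {
  "rows": "0 0 -1.46 0.0103 0.0376 0 0; 0 0 -1.46 0.0093 0.0379 0 0; 0 0 -1.46 0.0083 0.0381 0 0; 0 0 -1.46 0.0074 0.0383 0 0; 0 0 0 0 0 0 0; 0 0 0 0 0 0 0; 0 0 0 0 0 0 0; 0 0 0 0 0 0 0"
}}

```text
t: 6.62
eef_pos: [0.5971, 0.2126, 0.232]
ee_rot: [-3.141, -0.0, 2.978]
force: [0.1, 0.1, -5.0]
width: 0.0239
gripper_force: 55.0
```

Run:
```python
from h import *
s=arm.get_state(); print(s["t"],s["eef_pos"],s["ee_rot"],s["force"],s["moment"])
T=wT(s); i,d=arm.grab_frame("wrist"); cv2.imwrite("pics/w4.png",i); np.savez("w4.npz",d=d,T=T)
P=wcloud(T,d); m=(d>0)&(P[...,2]>.03)&(np.hypot(P[...,0]-.467,P[...,1]-.237)<.03)
for lo in np.arange(.03,.15,.01):
    k=m&(P[...,2]>lo)&(P[...,2]<=lo+.01)
    if k.sum()>3: print(lo.round(3),k.sum(),P[k].mean(0).round(4),cv2.minAreaRect(P[k][:,:2].astype(np.float32)*1000))
print("tip px",wproj(T,[.468,.235,.14]),"foot px",wproj(T,[.465,.2395,.02]))
```

```text
6.625 [0.59707288 0.21264897 0.23203676] [-3.14146789e+00 -5.13172940e-05  2.97756306e+00] [ 0.11112248  0.10913415 -5.00553534] [-0.06812224 -0.10195968 -0.02875687]
0.03 16 [0.4701 0.2387 0.0351] ((469.45318603515625, 238.2130889892578), (10.772700309753418, 3.53349232673645), 81.50666809082031)
0.04 20 [0.4704 0.2381 0.0447] ((469.9355773925781, 238.1444091796875), (10.587319374084473, 3.4013876914978027), 84.69183349609375)
0.05 21 [0.4707 0.2377 0.055 ] ((469.7875061035156, 237.3311309814453), (11.145554542541504, 4.060316562652588), 78.00213623046875)
0.06 26 [0.4708 0.2374 0.065 ] ((470.3146667480469, 237.25), (10.769710540771484, 3.743739128112793), 81.99790954589844)
0.07 25 [0.4713 0.2371 0.0757] ((470.38714599609375, 236.60562133789062), (11.263174057006836, 4.083098888397217), 79.06707763671875)
0.08 28 [0.4714 0.237  0.0854] ((470.71551513671875, 236.54281616210938), (10.942070960998535, 3.8429150581359863), 81.72743225097656)
0.09 31 [0.4716 0.2363 0.0952] ((470.9203186035156, 235.909912109375), (11.225878715515137, 3.9669511318206787), 79.8176498413086)
0.1 35 [0.472  0.2361 0.1049] ((471.3001708984375, 235.85000610351562), (10.920634269714355, 3.7373979091644287), 82.3579330444336)
0.11 40 [0.4722 0.2353 0.115 ] ((471.439453125, 235.2600555419922), (11.201484680175781, 4.1196722984313965), 79.59120178222656)
0.12 44 [0.4724 0.2356 0.125 ] ((471.6263732910156, 234.80194091796875), (11.51107120513916, 4.225656509399414), 78.6114730834961)
0.13 148 [0.4698 0.235  0.1371] ((468.0954895019531, 235.20819091796875), (11.035417556762695, 11.750292778015137), 84.02802276611328)
0.14 5 [0.4663 0.2385 0.1404] ((466.03631591796875, 238.41070556640625), (7.588959693908691, 1.4548791646957397), 43.04066467285156)
tip px [283.60519536  29.356142  ] foot px [286.87009437  58.91785988]
```

View pics/w4.png

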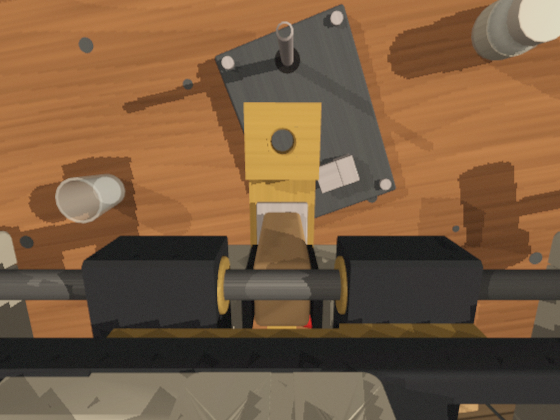

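The wrist view shows the rod tip at (286,30), the foot at (287,62), the bore at (283,141), the keeper at (338,173) and the jar at (90,197). The lean and foot agree with the earlier estimates. I'll pin down tip against bore in this same view.

Run:
```python
from h import *
z=np.load("w4.npz"); d,T=z["d"],z["T"]; i=cv2.imread("pics/w4.png"); s=arm.get_state(); R=Ro.from_euler("xyz",s["ee_rot"]); p=s["eef_pos"]
P=wcloud(T,d); g=cv2.cvtColor(i,cv2.COLOR_BGR2GRAY)
m=(d>0)&(P[...,2]>.134)&(np.hypot(P[...,0]-.467,P[...,1]-.237)<.02)
v,u=np.nonzero(m); (c,r)=cv2.minEnclosingCircle(np.c_[u,v].astype(np.float32)); print("tip px",u.mean(),v.mean(),c,r, "rows",v.min(),v.max(),"cols",u.min(),u.max())
for uv in ((u.mean(),v.mean()),c): print("tip tool",R.inv().apply(wcast(T,*uv,.139)-p))
b=np.zeros_like(g); b[118:165,260:306]=(g[118:165,260:306]<100)*255
n,l,st,ce=cv2.connectedComponentsWithStats(b); k=1+np.argmax(st[1:,4]); print("bore",st[k],ce[k])
print("bore tool",R.inv().apply(wcast(T,*ce[k],p[2]-.044)-p)); print("expect px",wproj(T,p+R.apply([.06,0,.044])))
e=(d>0)&(abs(P[...,2]-(p[2]-.044))<.004); e[180:]=0; vv,uu=np.nonzero(e); q=np.array([R.inv().apply(wcast(T,a,bb,p[2]-.044)-p)[:2] for a,bb in zip(uu,vv)]); print("boss",cv2.minAreaRect(q.astype(np.float32)*1000))
cv2.imwrite("pics/c4.png",cv2.resize(i[0:170,230:340],None,fx=3.5,fy=3.5,interpolation=cv2.INTER_CUBIC))
```

```text
tip px 284.16541353383457 32.1203007518797 (283.5, 31.0) 10.30786418914795 rows 21 41 cols 276 292
tip tool [0.12958054 0.00123492 0.09314895]
tip tool [0.13025983 0.00078746 0.09314886]
bore [271 129  24  25 453] [282.62030905 141.24503311]
bore tool [6.00684808e-02 8.08092273e-05 4.39958131e-02]
expect px [282.48116348 141.36535023]Traceback (most recent call last):
  File "<stdin>", line 10, in <module>
  File "h.py", line 24, in wcast
    d=T[:3,:3]@np.linalg.inv(arm.camera_model("wrist")["mtx"])@[u,v,1]; return T[:3,3]+d*(z-T[2,3])/d[2]
                             ~~~~~~~~~~~~~~~~^^^^^^^^^
ValueError: time passes only in moves, steps and waits
```

Run:
```python
from h import *
i=cv2.imread("pics/w4.png"); s=arm.get_state(); R=Ro.from_euler("xyz",s["ee_rot"]); p=s["eef_pos"]; T=np.load("w4.npz")["T"]
for uv in ((284.2,29.3),(286,29.3)): print(R.inv().apply(wcast(T,*uv,.14)-p))
cv2.imwrite("pics/c4.png",cv2.resize(i[10:80,250:320],None,fx=8,fy=8,interpolation=cv2.INTER_CUBIC))
```

```text
[0.13103004 0.00124974 0.09214885]
[0.13102903 0.00245179 0.09214895]
```

View pics/c4.png

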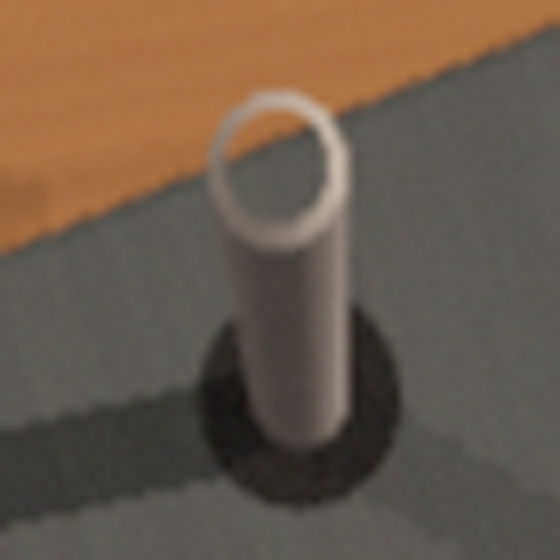

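The tip ellipse is centred at (284.7,30.7), which puts the tip at tool (0.1305, 0.0015). The bore is at (0.0601, 0.0001). I'll move over the tip and come down to just above it.

Request:
{"api": "move_arm", "payload": {
  "rows": "0 0 0 0.02 0.0014 0 0; 0 0 0 0.03 0 0 0; 0 0 0 0.0204 0 0 0; 0 0 0 0 0 0 0; 0 0 0 0 0 0.008 0; 0 0 0 0 0 0.004 0; 0 0 0 0 0 0 0; 0 0 0 0 0 0 0"
}}

```text
t: 7.68
eef_pos: [0.5281, 0.2262, 0.2199]
ee_rot: [-3.141, -0.0, 2.978]
force: [-0.2, 0.3, -4.5]
width: 0.0239
gripper_force: 55.0
```

Run:
```python
from h import *
s=arm.get_state(); print(s["t"],s["eef_pos"],s["ee_rot"],s["force"],s["moment"])
R=Ro.from_euler("xyz",s["ee_rot"]);p=s["eef_pos"]
print("bore underside",p+R.apply([.06,0,.074]))
T=wT(s); p0=np.array([.59707,.21265,.23204]); R0=Ro.from_euler("xyz",[-3.14147,0,2.97756]); tip=p0+R0.apply([.1305,.0015,.0935]); print("tip",tip,"tool",R.inv().apply(tip-p))
i,d=arm.grab_frame("side"); cv2.imwrite("pics/s5.png",i); 
i,d=arm.grab_frame("wrist"); cv2.imwrite("pics/w5.png",i)
```

```text
7.675 [0.52806735 0.22620651 0.21989584] [-3.14124318e+00 -7.55617393e-05  2.97832958e+00] [-0.18684271  0.27008662 -4.49198359] [-0.02670905 -0.10429399  0.04261247]
bore underside [0.4688555  0.23593423 0.14590038]
tip [0.4685648  0.23542895 0.13853982] tool [ 0.06020414 -0.00054324  0.08136077]
```

Request:
{"api": "move_arm", "payload": {
  "rows": "0 0 0 0.0002 -0.0005 0.002 0; 0 0 0 0 0 0.002 0; 0 0 0 0 0 0.002 0; 0 0 0 0 0 0.0015 0; 0 0 0 0 0 0 0"
}}

```text
t: 8.4
eef_pos: [0.5274, 0.2258, 0.2124]
ee_rot: [-3.141, -0.0, 2.979]
force: [0.2, 0.6, -4.8]
width: 0.0236
gripper_force: 55.0
```

Request:
{"api": "move_arm", "payload": {
  "rows": "0 0 0 0 0 0.0015 0; 0 0 0 0 0 0.0015 0; 0 0 0 0 0 0 0"
}}

```text
t: 8.78
eef_pos: [0.5274, 0.2258, 0.2094]
ee_rot: [-3.141, -0.0, 2.979]
force: [-0.2, 0.4, -5.7]
width: 0.0239
gripper_force: 55.0
```

Run:
```python
from h import *
s=arm.get_state(); print(s["t"],s["eef_pos"],s["ee_rot"],s["force"],s["moment"])
```

```text
8.775 [0.52740717 0.22577163 0.20938649] [-3.14136511e+00 -2.09331438e-04  2.97859981e+00] [-0.21805386  0.36636242 -5.73536556] [-0.09601069 -0.0978368  -0.00608972]
```

The underside is below the tip height with no contact force, so the bore is on the rod. I'll ease down following the lean.

Request:
{"api": "move_arm", "payload": {
  "rows": "0 0 0 0.0001 0.0001 0.003 0; 0 0 0 0 0 0.003 0; 0 0 0 0.0001 0.0001 0.003 0; 0 0 0 0 0.0001 0.003 0; 0 0 0 0 0 0 0"
}}

```text
t: 9.4
eef_pos: [0.5272, 0.226, 0.1972]
ee_rot: [-3.141, -0.0, 2.979]
force: [1.6, -0.1, -5.7]
width: 0.0239
gripper_force: 55.0
```

Request:
{"api": "move_arm", "payload": {
  "rows": "0 0 0 0.0001 0.0001 0.003 0; 0 0 0 0.0001 0.0001 0.003 0; 0 0 0 0.0001 0.0001 0.003 0; 0 0 0 0.0001 0.0001 0.003 0; 0 0 0 0 0 0 0"
}}

```text
t: 10.02
eef_pos: [0.5268, 0.2265, 0.1852]
ee_rot: [-3.141, -0.0, 2.979]
force: [-0.5, 0.3, -5.0]
width: 0.0236
gripper_force: 55.0
```

Run:
```python
from h import *
s=arm.get_state(); print(s["t"],s["eef_pos"],s["ee_rot"],s["force"],s["moment"])
R=Ro.from_euler("xyz",s["ee_rot"]); print(s["eef_pos"]+R.apply([.06,0,.074]),"force in tool",R.inv().apply(s["force"]))
i,d=arm.grab_frame("scene"); j,d=arm.grab_frame("side")
a=cv2.resize(i[120:220,240:360],(480,400),interpolation=cv2.INTER_CUBIC); b=cv2.resize(j[190:310,170:266],(320,400),interpolation=cv2.INTER_CUBIC)
cv2.imwrite("pics/m6.png",np.hstack([a,b]))
```

```text
10.025 [0.52684371 0.22650809 0.18520787] [-3.14110395e+00 -4.19395363e-04  2.97862843e+00] [-0.4549134   0.25756747 -5.00074027] [ 0.00180641 -0.13643014  0.06403521]
[0.46760219 0.23621207 0.11123305] force in tool [0.48857753 0.18279195 5.00085689]
```

View pics/m6.png

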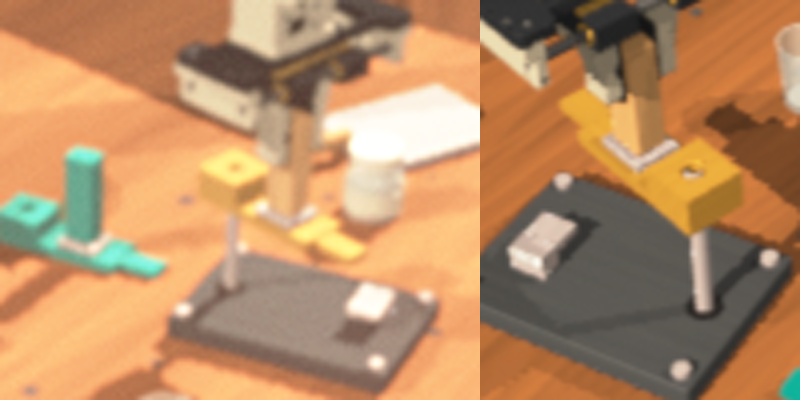

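The die is on the rod: scene crop boss at (232,180) with the rod below it, rod end visible in the bore in the side crop. Forces are near zero, so I'll continue down.

Request:
{"api": "move_arm", "payload": {
  "rows": "0 0 0 0.0001 0.0001 0.004 0; 0 0 0 0.0001 0.0001 0.004 0; 0 0 0 0.0001 0.0002 0.004 0; 0 0 0 0.0001 0.0001 0.004 0; 0 0 0 0.0001 0.0001 0.004 0; 0 0 0 0.0001 0.0001 0.004 0; 0 0 0 0 0 0 0"
}}

```text
t: 11.0
eef_pos: [0.5263, 0.2273, 0.1612]
ee_rot: [-3.141, -0.0, 2.979]
force: [-0.2, 0.5, -5.2]
width: 0.0234
gripper_force: 55.0
```

Request:
{"api": "move_arm", "payload": {
  "rows": "0 0 0 0.0001 0.0001 0.004 0; 0 0 0 0.0001 0.0001 0.004 0; 0 0 0 0.0001 0.0002 0.004 0; 0 0 0 0.0001 0.0001 0.004 0; 0 0 0 0.0001 0.0001 0.004 0; 0 0 0 0.0001 0.0001 0.004 0; 0 0 0 0 0 0 0"
}}

```text
t: 11.88
eef_pos: [0.5259, 0.228, 0.1372]
ee_rot: [-3.141, -0.0, 2.979]
force: [-0.2, -0.3, -5.8]
width: 0.0238
gripper_force: 55.0
```

```bash
cat > st.py <<'E'
from h import *
s=arm.get_state(); R=Ro.from_euler("xyz",s["ee_rot"]); print(s["t"],s["eef_pos"].round(4),s["ee_rot"].round(4),s["moment"].round(2))
print("bore",(s["eef_pos"]+R.apply([.06,0,.074])).round(4),"force in tool",R.inv().apply(s["force"]).round(2),s["width"],s["gripper_force"])
E
python3 st.py
```

```text
11.875 [0.5259 0.228  0.1372] [-3.1411e+00 -5.0000e-04  2.9785e+00] [-0.05 -0.07 -0.  ]
bore [0.4666 0.2377 0.0632] force in tool [ 0.15 -0.34  5.79] 0.023799276616601864 54.97501730918884
```

Request:
{"api": "move_arm", "payload": {
  "rows": "0 0 0 0.0001 0.0001 0.004 0; 0 0 0 0.0001 0.0001 0.004 0; 0 0 0 0.0001 0.0002 0.004 0; 0 0 0 0.0001 0.0001 0.004 0; 0 0 0 0.0001 0.0001 0.004 0; 0 0 0 0.0001 0.0001 0.004 0; 0 0 0 0.0001 0.0001 0.004 0; 0 0 0 0 0 0 0"
}}

```text
t: 12.88
eef_pos: [0.5253, 0.2289, 0.1091]
ee_rot: [-3.141, -0.001, 2.979]
force: [0.2, -0.8, -5.2]
width: 0.0233
gripper_force: 55.0
```

Request:
{"api": "move_arm", "payload": {
  "rows": "0 0 0 0.0001 0.0001 0.003 0; 0 0 0 0.0001 0.0002 0.003 0; 0 0 0 0.0001 0.0001 0.003 0; 0 0 0 0 0 0.002 0; 0 0 0 0 0 0.001 0; 0 0 0 0 0 0 0"
}}

```text
t: 13.62
eef_pos: [0.5253, 0.2295, 0.0975]
ee_rot: [-3.142, -0.0, 2.979]
force: [-0.5, 0.6, -5.2]
width: 0.0239
gripper_force: 55.0
```

```bash
python3 st.py
```

```text
13.625 [0.5253 0.2295 0.0975] [-3.1416 -0.      2.9786] [-0.1  -0.11 -0.01]
bore [0.4661 0.2393 0.0235] force in tool [0.55 0.48 5.19] 0.023857398549045592 54.97469186782837
```

Request:
{"api": "move_arm", "payload": {
  "rows": "0 0 0 0 0 0.001 0; 0 0 0 0 0 0.001 0; 0 0 0 0 0 0.0005 0; 0 0 0 0 0 0.0005 0; 0 0 0 0 0 0 0; 0 0 0 0 0 0 0"
}}

```text
t: 14.38
eef_pos: [0.5253, 0.2296, 0.0946]
ee_rot: [3.142, 0.0, 2.979]
force: [-0.2, -0.1, -4.5]
width: 0.0239
gripper_force: 55.0
```

Request:
{"api": "move_arm", "payload": {
  "rows": "0 0 0 0 0 0.0003 0; 0 0 0 0 0 0.0003 0; 0 0 0 0 0 0 0"
}}

```text
t: 14.75
eef_pos: [0.5253, 0.2296, 0.094]
ee_rot: [3.142, 0.0, 2.979]
force: [0.1, 1.3, -5.1]
width: 0.0239
gripper_force: 55.0
```

```bash
python3 st.py
```

```text
14.75 [0.5253 0.2296 0.094 ] [3.1416e+00 1.0000e-04 2.9786e+00] [-0.09 -0.04  0.03]
bore [0.4661 0.2393 0.02  ] force in tool [0.09 1.26 5.1 ] 0.023887739710082886 54.975138902664185
```

Request:
{"api": "move_arm", "payload": {
  "rows": "0 0 0 0 0 0.0004 0; 0 0 0 0 0 0 0; 0 0 0 0 0 0 0"
}}

```text
t: 15.12
eef_pos: [0.5254, 0.2295, 0.0939]
ee_rot: [3.141, 0.0, 2.979]
force: [-1.7, -1.2, 1.6]
width: 0.0235
gripper_force: 55.0
```

Request:
{"api": "move_arm", "payload": {
  "rows": "0 0 0 0 0 0.0004 0; 0 0 0 0 0 0 0; 0 0 0 0 0 0 0"
}}

```text
t: 15.5
eef_pos: [0.5254, 0.2295, 0.0939]
ee_rot: [3.141, 0.0, 2.979]
force: [-3.8, -1.3, 5.9]
width: 0.0236
gripper_force: 55.0
```

```bash
python3 st.py
```

```text
15.5 [0.5254 0.2295 0.0939] [3.1414e+00 5.0000e-04 2.9789e+00] [-0.48  1.39 -0.05]
bore [0.4662 0.2393 0.0199] force in tool [ 3.57 -1.88 -5.86] 0.023629848644395775 54.97985064983368
```

It's flat on the bed at 11 N down. Now I'll swing counterclockwise about the bore in 2° rows.

Request:
{"api": "move_arm", "payload": {
  "rows": "0 0 -2 0.00004 0.0021 0 0; 0 0 -2 0.00004 0.0021 0 0; 0 0 -2 0.00004 0.0021 0 0; 0 0 -2 0.00004 0.0021 0 0; 0 0 0 0 0 0 0"
}}

```text
t: 16.12
eef_pos: [0.5268, 0.2381, 0.0939]
ee_rot: [3.141, 0.001, 3.12]
force: [-0.2, -1.8, 6.2]
width: 0.0232
gripper_force: 55.0
```

```bash
python3 st.py
```

```text
16.125 [0.5268 0.2381 0.0939] [3.1412e+00 1.4000e-03 3.1199e+00] [-0.74  0.38  0.14]
bore [0.4669 0.2395 0.0198] force in tool [ 0.2  -1.75 -6.18] 0.02320049511482928 54.982370138168335
```

Request:
{"api": "move_arm", "payload": {
  "rows": "0 0 -2 0.0002 0.0021 0 0; 0 0 -2 0.0002 0.0021 0 0; 0 0 -2 0.0002 0.0021 0 0; 0 0 -2 0.0002 0.0021 0 0; 0 0 0 0 0 0 0"
}}

```text
t: 16.75
eef_pos: [0.526, 0.247, 0.0939]
ee_rot: [3.141, 0.002, -3.023]
force: [1.4, -1.0, 5.2]
width: 0.0238
gripper_force: 55.0
```

```bash
python3 st.py
```

```text
16.75 [0.526  0.247  0.0939] [ 3.1409e+00  2.2000e-03 -3.0229e+00] [-0.53 -0.17  0.18]
bore [0.4666 0.24   0.0198] force in tool [-1.33 -1.17 -5.19] 0.023759768699559165 54.98595356941223
```

Request:
{"api": "move_arm", "payload": {
  "rows": "0 0 -1 0.0001 0.001 0 0; 0 0 -1 0.0001 0.001 0 0; 0 0 -1 0.0001 0.0009 0 0; 0 0 0 0 0 0 0; 0 0 0 0 0 0 0"
}}

```text
t: 17.38
eef_pos: [0.5254, 0.25, 0.094]
ee_rot: [3.141, 0.002, -2.971]
force: [1.0, -0.1, 5.3]
width: 0.0233
gripper_force: 55.0
```

Request:
{"api": "move_arm", "payload": {
  "rows": "0 0 -0.5 0.00005 0.0004 0 0; 0 0 0 0 0 0 0; 0 0 0 0 0 0 0"
}}

```text
t: 17.75
eef_pos: [0.5253, 0.2505, 0.0939]
ee_rot: [3.14, 0.002, -2.963]
force: [2.0, -0.0, 5.4]
width: 0.0234
gripper_force: 55.0
```

```bash
python3 st.py
python3 - <<'E'
from h import *
i,d=arm.grab_frame("scene"); j,d=arm.grab_frame("side")
a=cv2.resize(i[150:220,270:354],(480,400),interpolation=cv2.INTER_CUBIC); b=cv2.resize(j[220:310,170:242],(320,400),interpolation=cv2.INTER_CUBIC)
cv2.imwrite("pics/m7.png",np.hstack([a,b]))
E
```

```text
17.75 [0.5253 0.2505 0.0939] [ 3.1405e+00  2.5000e-03 -2.9627e+00] [-0.09 -0.34 -0.02]
bore [0.4664 0.2399 0.0198] force in tool [-1.98 -0.4  -5.44] 0.023405015313352293 54.979376792907715
```

Request:
{"api": "move_arm", "payload": {
  "rows": "0 0 -0.4 0 0.0004 0 0; 0 0 0 0 0 0 0; 0 0 0 0 0 0 0"
}}

```text
t: 18.23
eef_pos: [0.5252, 0.2508, 0.0939]
ee_rot: [3.141, 0.002, -2.956]
force: [2.9, 0.3, 5.6]
width: 0.0238
gripper_force: 55.0
```

```bash
python3 st.py
```

```text
18.225 [0.5252 0.2508 0.0939] [ 3.1405e+00  2.4000e-03 -2.9558e+00] [-0.14 -0.27 -0.04]
bore [0.4664 0.2398 0.0198] force in tool [-2.94 -0.27 -5.6 ] 0.02375403532181683 54.97982740402222
```

Request:
{"api": "move_arm", "payload": {
  "rows": "0 0 -0.4 0 0.0004 0 0; 0 0 0 0 0 0 0; 0 0 0 0 0 0 0"
}}

```text
t: 18.6
eef_pos: [0.5251, 0.2512, 0.0939]
ee_rot: [3.141, 0.002, -2.949]
force: [1.7, -0.1, 5.0]
width: 0.0236
gripper_force: 55.0
```

```bash
python3 st.py
```

```text
18.6 [0.5251 0.2512 0.0939] [ 3.1406e+00  2.3000e-03 -2.9488e+00] [-0.19 -0.28  0.02]
bore [0.4663 0.2398 0.0198] force in tool [-1.69 -0.39 -4.96] 0.02358443905451658 54.9799919128418
```

View pics/m7.png

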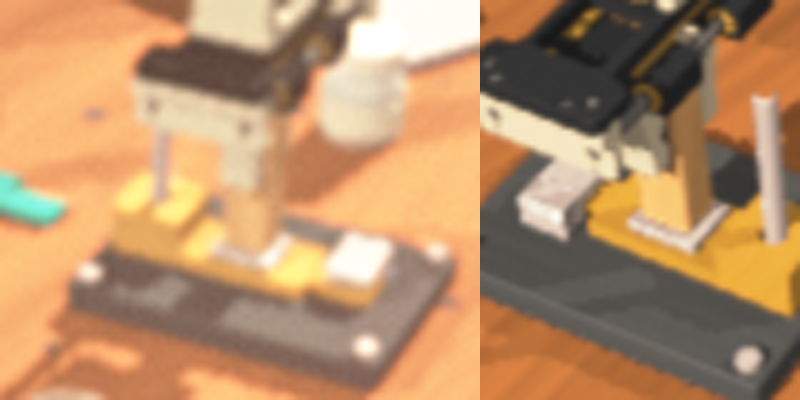

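The picture shows the tongue under the keeper (scene crop (345,285)) and the die flat, but I haven't felt the stop. I'll keep going in small steps.

Request:
{"api": "move_arm", "payload": {
  "rows": "0 0 -0.4 0 0.0004 0 0; 0 0 0 0 0 0 0; 0 0 0 0 0 0 0"
}}

```text
t: 18.98
eef_pos: [0.525, 0.2515, 0.0939]
ee_rot: [3.141, 0.002, -2.942]
force: [2.0, 0.4, 6.5]
width: 0.0239
gripper_force: 55.0
```

```bash
python3 st.py
```

```text
18.975 [0.525  0.2515 0.0939] [ 3.1407e+00  2.3000e-03 -2.9418e+00] [-0.24 -0.23 -0.04]
bore [0.4663 0.2397 0.0198] force in tool [-2.04 -0.01 -6.47] 0.02388347519218015 54.98000979423523
```

Request:
{"api": "move_arm", "payload": {
  "rows": "0 0 -0.4 0 0.0004 0 0; 0 0 0 0 0 0 0; 0 0 0 0 0 0 0"
}}

```text
t: 19.35
eef_pos: [0.5249, 0.2517, 0.0939]
ee_rot: [3.141, 0.002, -2.935]
force: [2.3, -0.5, 6.0]
width: 0.0237
gripper_force: 55.0
```

```bash
python3 st.py
```

```text
19.35 [0.5249 0.2517 0.0939] [ 3.1408e+00  2.2000e-03 -2.9353e+00] [-0.45 -0.42 -0.27]
bore [0.4663 0.2395 0.0198] force in tool [-2.21 -0.94 -6.04] 0.02371597052826393 54.996036887168884
```

Request:
{"api": "move_arm", "payload": {
  "rows": "0 0 -0.4 0 0.0004 0 0; 0 0 0 0 0 0 0; 0 0 0 0 0 0 0"
}}

```text
t: 19.73
eef_pos: [0.5249, 0.2518, 0.0939]
ee_rot: [3.141, 0.002, -2.929]
force: [2.7, -2.6, 5.3]
width: 0.0236
gripper_force: 55.1
```

```bash
python3 st.py
```

```text
19.725 [0.5249 0.2518 0.0939] [ 3.1410e+00  2.1000e-03 -2.9293e+00] [-0.96 -0.64 -0.75]
bore [0.4664 0.2392 0.0198] force in tool [-2.08 -3.12 -5.3 ] 0.023628453446214462 55.12445390224457
```

The stop is felt: moment -0.75 N m, -3 N along tool y. I'll relax a little, release and retreat straight up.

Request:
{"api": "move_arm", "payload": {
  "rows": "0 0 0.3 0 -0.0002 -0.0005 0; 0 0 0 0 0 0 0; 0 0 0 0 0 0 0.03; 0 0 0 0 0 0 0.045; 0 0 0 0 0 0 0.06; 0 0 0 0 0 0 0.07; 0 0 0 0 0 0 0.07; 0 0 0 0 0 0 0.07"
}}

```text
t: 20.72
eef_pos: [0.5238, 0.2513, 0.0937]
ee_rot: [3.142, 0.0, -2.935]
force: [0.0, 0.1, -0.0]
width: 0.0692
gripper_force: 0.0
```

Request:
{"api": "move_arm", "payload": {
  "rows": "0 0 0 0 0 -0.01 0.07; 0 0 0 0 0 -0.02 0.07; 0 0 0 0 0 -0.04 0.07; 0 0 0 0 0 -0.04 0.07; 0 0 0 0 0 -0.04 0.07; 0 0 0 0 0 -0.01 0.07; 0 0 0 0 0 0 0.07; 0 0 0 0 0 0 0.07"
}}

```text
t: 21.72
eef_pos: [0.5233, 0.2509, 0.2525]
ee_rot: [-3.141, -0.002, -2.935]
force: [0.8, -0.3, -0.5]
width: 0.0697
gripper_force: 0.0
```

Run:
```python
from h import *
s=arm.get_state(); print(s["t"],s["eef_pos"],s["force"],s["width"]); T=wT(s)
i,d=arm.grab_frame("wrist"); P=wcloud(T,d)
m=(d>0)&(abs(P[...,2]-.05)<.004)&(np.hypot(P[...,0]-.466,P[...,1]-.239)<.04); q=P[m]
print("boss",m.sum(),q.mean(0),cv2.minAreaRect(q[:,:2].astype(np.float32)*1000))
cv2.imwrite("pics/w8.png",i)
```

```text
21.725 [0.52327787 0.25087127 0.25248057] [ 0.75927237 -0.29455141 -0.4609698 ] 0.06968006403292361
boss 1591 [0.46546021 0.23928908 0.04935982] ((466.12225341796875, 239.1641845703125), (43.34022903442383, 43.806663513183594), 11.831690788269043)
```

View pics/w8.png

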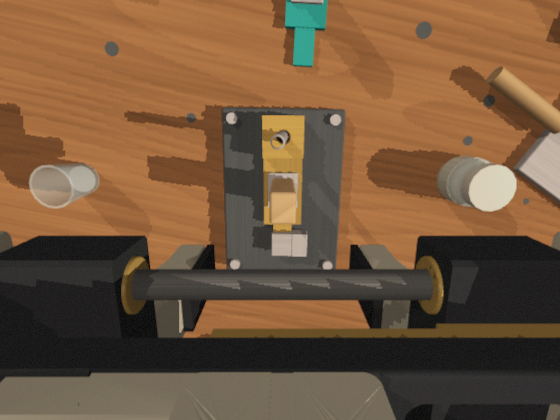

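The wrist view shows the die flat on the rod (boss at (283,140)), with its tongue running under the keeper at (290,242). The boss is at z 0.05 and (0.466,0.239). The jar (65,185) and frit (478,183) have not been disturbed.

```bash
python3 -c "
from station import arm
print(arm.job_done())"
```

```text
the job is handed in; nothing more can be done
None
```

The brass die is on the guide rod, flat on the bed, with its tongue under the keeper and against the stop (felt at contact). It is released, and the job was handed in at about 22 s; no verdict came back.

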